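# Put the impact sockets back on their rack in order of size

### The job

Put the four impact sockets back on the rack in order of size: the smallest on the seat next to the red end stop, then each larger one on the next seat, so that the largest ends up next to the black stop. Stand each one mouth up in the middle of its seat, and leave the mug where it stands.

Things in the scene. Friction and masses are not known exactly. Their poses are not given: they have to be found in the camera images.
- socket_s_mid (a point): centre (half-way up, on the axis) of the smallest of four loose impact sockets: a bright steel round sleeve standing on its flat end, dark hexagonal mouth up, 24 mm across and 36 mm tall, straight sides; the centre is 18 mm above its underside; z is its axis, up
- socket_m_mid (a point): centre (half-way up, on the axis) of the second smallest of four loose impact sockets: a bright steel round sleeve standing on its flat end, dark hexagonal mouth up, 32 mm across and 42 mm tall, straight sides; the centre is 21 mm above its underside; z is its axis, up
- socket_l_mid (a point): centre (half-way up, on the axis) of the second largest of four loose impact sockets: a bright steel round sleeve standing on its flat end, dark hexagonal mouth up, 41 mm across and 48 mm tall, straight sides; the centre is 24 mm above its underside; z is its axis, up
- socket_xl_mid (a point): centre (half-way up, on the axis) of the largest of four loose impact sockets: a bright steel round sleeve standing on its flat end, dark hexagonal mouth up, 51 mm across and 54 mm tall, straight sides; the centre is 27 mm above its underside; z is its axis, up
- seat_a: round black rubber seat with a thin white outline ring, 58 mm across, first from the robot's left (+y end) of the four identical seats in a row, 66 mm apart, on the fixed flat aluminium rack (70 x 310 mm, top 5 mm above the bench). Origin: centre of the seat's underside, on the rack's top; the seat's flat top is 2 mm above the origin, 7 mm above the bench; no rim. y points along the row to the robot's left, z up
- seat_b: round black rubber seat with a thin white outline ring, 58 mm across, second from the robot's left of the four identical seats in a row, 66 mm apart, on the fixed flat aluminium rack (70 x 310 mm, top 5 mm above the bench). Origin: centre of the seat's underside, on the rack's top; the seat's flat top is 2 mm above the origin, 7 mm above the bench; no rim. y points along the row to the robot's left, z up
- seat_c: round black rubber seat with a thin white outline ring, 58 mm across, third from the robot's left of the four identical seats in a row, 66 mm apart, on the fixed flat aluminium rack (70 x 310 mm, top 5 mm above the bench). Origin: centre of the seat's underside, on the rack's top; the seat's flat top is 2 mm above the origin, 7 mm above the bench; no rim. y points along the row to the robot's left, z up
- seat_d: round black rubber seat with a thin white outline ring, 58 mm across, fourth from the left (-y end, the robot's right) of the four identical seats in a row, 66 mm apart, on the fixed flat aluminium rack (70 x 310 mm, top 5 mm above the bench). Origin: centre of the seat's underside, on the rack's top; the seat's flat top is 2 mm above the origin, 7 mm above the bench; no rim. y points along the row to the robot's left, z up
- red_stop: red plastic end stop, 60 mm across the rack x 16 mm along it x 16 mm tall, fixed on the rack, its centre 41 mm beyond that of the outermost seat at one end of the row (an identical black one is at the other end); red marks the end where the smallest socket belongs. Which end it is at varies. Origin: centre of its underside, on the rack's top; z up
- mug_mid (a point): a white china mug, 81 mm across, 110 mm with its handle, 61 mm tall, standing on the bench beyond the sockets; a bystander. The point is on its axis 30 mm above its underside; z up
Things that resemble listed ones, but are neither listed nor needed, are in the scene too. What is shaped like the part that bears socket_l_mid but purple or turquoise is not meant.

How it is judged (in metres and radians):
At the end, for the whole second after the job is handed in: counted from the red stop, the four seats carry the smallest, second smallest, second largest and largest socket; each stands on its seat within 12 mm of the seat's centre, upright mouth up within 0.1 rad, resting on it (height within 4 mm), and at rest (((horizontal distance between red_stop and seat_a below 0.1 m and horizontal distance between socket_s_mid and seat_a below 0.012 m and z of socket_s_mid in the frame of seat_a between 0.016 and 0.024 m and horizontal distance between socket_m_mid and seat_b below 0.012 m and z of socket_m_mid in the frame of seat_b between 0.019 and 0.027 m and horizontal distance between socket_l_mid and seat_c below 0.012 m and z of socket_l_mid in the frame of seat_c between 0.022 and 0.03 m and horizontal distance between socket_xl_mid and seat_d below 0.012 m and z of socket_xl_mid in the frame of seat_d between 0.025 and 0.033 m) or (horizontal distance between red_stop and seat_d below 0.1 m and horizontal distance between socket_s_mid and seat_d below 0.012 m and z of socket_s_mid in the frame of seat_d between 0.016 and 0.024 m and horizontal distance between socket_m_mid and seat_c below 0.012 m and z of socket_m_mid in the frame of seat_c between 0.019 and 0.027 m and horizontal distance between socket_l_mid and seat_b below 0.012 m and z of socket_l_mid in the frame of seat_b between 0.022 and 0.03 m and horizontal distance between socket_xl_mid and seat_a below 0.012 m and z of socket_xl_mid in the frame of seat_a between 0.025 and 0.033 m)) and angle between each of socket_s_mid, socket_m_mid, socket_l_mid, socket_xl_mid's own z axis and vertical below 0.1 rad and linear speed of each of socket_s, socket_m, socket_l, socket_xl below 0.02 m/s); the robot touches nothing.
It fails at once if the mug is moved by more than 20 mm (distance of mug_mid from where it was at the start of the episode above 0.02 m).
It also fails if it takes over 83 s, if anything falls off the work surface, if the arm or the gripper's body presses on something with over 40 N, if the wrist force passes 120 N, or if a joint passes its speed limit or range.

### The arm

A 6-joint arm with a two-finger parallel gripper is mounted at the origin on a cart in front of the work surface, level with it; the furniture and walls round the work are solid. World frame = base frame: x ahead of the robot, y to its left, z up, the work surface at z = 0. Lengths are in mm, angles in rad, forces in N, time in s.
With the tool pointing down it reaches from about 300 to 1000 mm from the base axis. Payload 5.1 kg.
Tool frame: the origin (TCP) lies at the very end of the fingers, on their centre line; the grasp point (between the pads) lies 19 mm behind it (env.grip_depth is the distance from the TCP to the grasp point, in mm); z points along the fingers, y is the line along which they close (so a half turn about z gives the same grasp; the last joint's range is limited). The gripper opens to 95 mm and grips with 3 to 60 N. Pads are 20 mm wide; open, the fingers measure 119 mm over their backs; the gripper's body (75 mm by 180 mm) begins 59 mm behind the grasp point.
Start: joints at [1.139, 0.124, 1.65, -0, 1.367, -0.083], TCP at [222.171, 610.839, 214.656] pointing down, gripper open.
Joint ranges: [-2.61, 2.61], [-1.02, 2.33], [0.03, 2.71], [-1.35, 4.49], [0.32, 2.68], [-2.91, 2.91]. Speed limits (rad/s): [2.57, 2.57, 3.14, 3.14, 3.14, 3.14].

### API

Orientations are given as a unit quaternion [x, y, z, w].
In Python, from workcell import env gives the robot as it stands.
- The arm moves only by the tool apply_moves, never from a script. Its argument "series" is text: rows parted by semicolons, each of 7 numbers parted by spaces: the turn, a rotation vector about the tool's x, y, z each as a share of 180 degrees, from -1 to 1, then the shift along the tool's x, y, z each as a share of 8 cm, from -1 to 1, then the closure, from 0 (fully open) to 1 (shut). In form: ax ay az tx ty tz hand; .... A call has exactly 10 rows; each row is the pose to reach, as a shift and turn from the pose commanded when the call began, along the tool's axes at that moment, turning the shorter way round; what a row does not reach only later rows make up. A row lasts 1/12 s, in which the tool goes at most 41.7 mm and 7.16 degrees, less where a joint would pass 70% of its speed; a pose out of reach is approached as far as the arm can. A call with a number of a shift or a turn outside -1 to 1 is refused whole. A call with a gripper value outside its range is refused whole. The fingers move at their own pace and stop on an object; "squeeze" is the grip in N (left out, the last holds). Time passes only in rows, so rows that repeat a pose let the fingers close, or fill a call up. It gives the time, the measured TCP pose, the force, the opening and the grip force at its end, in the units of the state.
- env.get_obs(): the state, without advancing time (a new reading comes with each control period).
- env.get_image(name): name is "scene" or "top"; returns a dict with "color" (480x640x3 uint8, red, green, blue), "fov_y" (degrees; the focal length in pixels is half the picture's height over the tangent of half this angle, whatever the lens; pixels are square), "cx", "cy" (the principal point, pixels), "k1" (the pictures are not rectified: a ray, as slopes to the right and down, at radius r is drawn at 1 + k1 r^2 times it, then the intrinsics apply), "world_to_cam" (4x4, takes a point from world to camera coordinates). Camera axes: x right, y up, looking along -z (the intrinsics and any distortion apply to the point x, -y, -z); pixel columns grow to the right and rows downward; lengths in mm; the calibration is good to about 2 mm. A picture is of the moment at which its call begins. There is no depth.
- env.hand_in(): hands the job in; it is judged then, once.
Trained networks look in a picture, given as the dict that the camera call returned (one of the last four; its "shot" number tells which), for a name from the list of things; names that differ only in an ending like _2 or _b are one class to them, and where a whole thing is asked for, a point or a joint stands for the part that bears it (a point fixed in the world has none). Each returns a list of dicts, best first, with "confidence" (0 to 1); they miss things now and then, are a little off and sometimes report something else, mostly with a low value. They report only what shows in the picture. A call takes as long as a camera call. They do not tell look-alikes from the thing itself.
- env.boxes_of(name, picture): "location" ([x, y, z] in mm, in the coordinates of the camera as it stood for that picture, good to about 4 mm: the middle of the surface that is visible of it).
- env.masks_of(name, picture): "region" (480x640 bool, what is visible of it).
- env.place_of(name, picture): "location" ([x, y, z] in mm, in the coordinates of the camera as it stood for that picture, good to about 4 mm: a listed point, or the origin of a listed thing).
The state is a dict: "time_s": time; "joints": joint angles; "joint_vel": joint speeds; "effort": joint torques, N m; "position": TCP position; "tool_rot": TCP orientation; "wrist_force": force on the tool from outside, world axes, zero at the start; "moment": the same for the moment, N m; "width": finger opening in mm; "grasp_force": force on a finger pad.
Only numpy, scipy, OpenCV 4.12 (cv2) and the standard library are available. Lean on these libraries where they do the work, as an engineer would, in place of code of your own. Each camera call takes 0.05 s, during which the arm holds its last target. There are 200 camera calls.

## Working session

There is one attempt and no reset: what is moved stays moved. The work goes in short steps, Python scripts to look and compute and a tool call to move; the robot and the scene stay as the last step left them, time stands still between calls to the robot, and variables do not carry over. Pictures are saved under pics/ and viewed, at most 14 in all, crops included, and the job is handed in when it is done.

Besides the shell and the picture viewer there is one more tool, called after "Request:" by a JSON object that holds its "name" and its "arguments", one argument or row to a line. apply_moves: Moves the arm, as the interface text tells. Its arguments: {"type":"object","properties":{"series":{"type":"string"},"squeeze":{"type":"number"}},"required":["series"]}

```bash
mkdir -p pics; cat > h.py <<'E'
import numpy as np, cv2
from workcell import env
def cam2w(p,loc):
    M=np.array(p["world_to_cam"]); return (np.linalg.inv(M)@np.r_[loc,1])[:3]
def px(p,w):
    M=np.array(p["world_to_cam"]); c=M@np.r_[w,1]; u=np.array([c[0],-c[1]])/-c[2]
    f=240/np.tan(np.radians(p["fov_y"])/2); u=u*(1+p["k1"]*(u@u)); return np.array([p["cx"],p["cy"]])+f*u
def ray(p,uv,z):
    f=240/np.tan(np.radians(p["fov_y"])/2); d=(np.array(uv,float)-[p["cx"],p["cy"]])/f; u=d.copy()
    for _ in range(20): u=d/(1+p["k1"]*(u@u))
    M=np.linalg.inv(np.array(p["world_to_cam"])); o=M[:3,3]; v=M[:3,:3]@np.array([u[0],-u[1],-1]); return o+v*(z-o[2])/v[2]
def save(p,n,crop=None,s=1):
    im=p["color"][:,:,::-1]
    if crop: im=im[crop[1]:crop[3],crop[0]:crop[2]]
    cv2.imwrite("pics/"+n,cv2.resize(im,None,fx=s,fy=s,interpolation=cv2.INTER_CUBIC))
E
python3 - <<'E'
from h import *
for c in ("top","scene"):
    p=env.get_image(c); save(p,c+"0.png")
    for n in ["socket_s_mid","socket_m_mid","socket_l_mid","socket_xl_mid","seat_a","seat_b","seat_c","seat_d","red_stop","mug_mid"]:
        for d in env.place_of(n,p)[:5]:
            w=cam2w(p,d["location"]); print(c,n,round(d["confidence"],2),w.round(),px(p,w).round())
o=env.get_obs(); print(o)
E
```

```text
top socket_s_mid 0.5 [ 655. -324.   31.] [314. 199.]
top socket_s_mid 0.47 [ 545. -381.   21.] [339. 246.]
top socket_m_mid 0.28 [ 415. -149.    7.] [241. 304.]
top socket_l_mid 0.83 [ 623. -554.   27.] [412. 212.]
top socket_l_mid 0.69 [ 470. -595.   31.] [433. 276.]
top socket_l_mid 0.53 [ 604. -464.   22.] [374. 221.]
top socket_l_mid 0.51 [ 505. -456.   25.] [372. 262.]
top socket_xl_mid 0.63 [ 549. -303.   30.] [306. 244.]
top seat_a 0.82 [ 416. -146.    8.] [240. 303.]
top seat_a 0.8 [ 427. -212.    7.] [268. 298.]
top seat_a 0.7 [ 431. -283.    6.] [298. 296.]
top seat_a 0.59 [ 438. -344.    1.] [324. 293.]
top seat_b 0.82 [ 416. -146.    8.] [240. 303.]
top seat_b 0.8 [ 427. -212.    7.] [268. 298.]
top seat_b 0.7 [ 431. -283.    6.] [298. 296.]
top seat_b 0.59 [ 438. -344.    1.] [324. 293.]
top seat_c 0.82 [ 416. -146.    8.] [240. 303.]
top seat_c 0.8 [ 427. -212.    7.] [268. 298.]
top seat_c 0.7 [ 431. -283.    6.] [298. 296.]
top seat_c 0.59 [ 438. -344.    1.] [324. 293.]
top seat_d 0.82 [ 416. -146.    8.] [240. 303.]
top seat_d 0.8 [ 427. -212.    7.] [268. 298.]
top
[... 1195 characters left out ...]

{'time_s': 1.1, 'joints': array([ 1.13938983e+00,  1.23782150e-01,  1.65033142e+00,  3.93942573e-06,
        1.36748472e+00, -8.26102382e-02]), 'joint_vel': array([-0.0007997 , -0.0004846 ,  0.00163097, -0.00086213,  0.00084166,
       -0.00023814]), 'effort': array([ 9.39379970e-04, -4.17600024e+01, -3.60230970e+01,  7.74432672e-02,
        4.28139092e-02,  2.11191661e-05]), 'position': array([222.17190004, 610.82868517, 214.64917548]), 'tool_rot': array([ 1.73515819e-01,  9.84831082e-01, -2.23502000e-06, -2.58206677e-06]), 'wrist_force': array([ 0.80013945, -0.27774589, -0.08045276]), 'moment': array([ 0.04684056, -0.04575401,  0.00297385]), 'grasp_force': 0.0, 'width': 95.33057658204936}
```

View pics/top0.png

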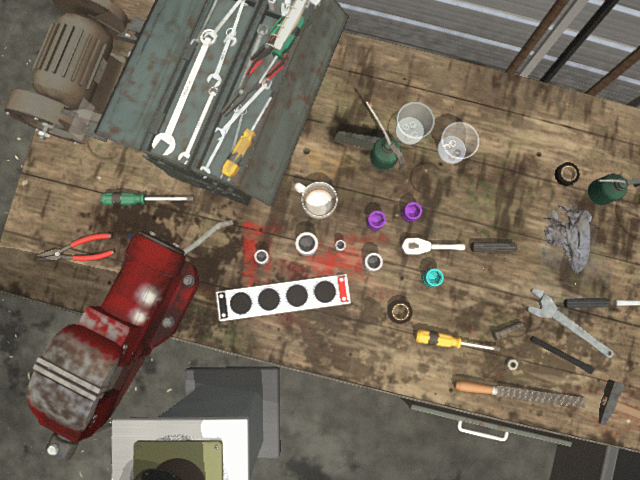

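View pics/scene0.png

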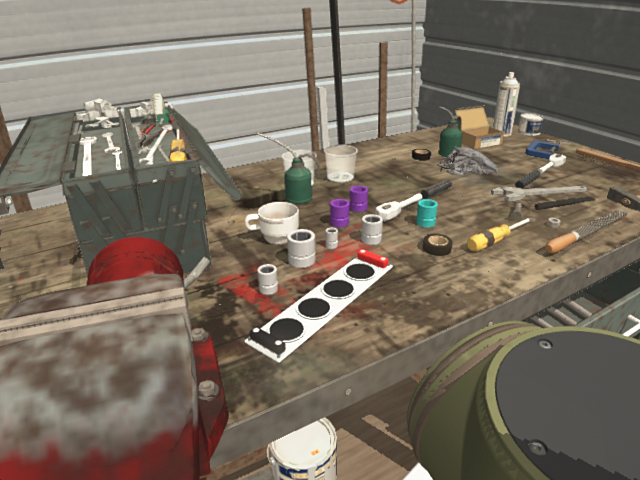

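The sockets I want in the top image are S (340,245), M (262,257), XL (306,243) and L (373,262). All four are bright steel, in a line beyond the rack. These could be mistaken for them:
- two purple sockets at (376,219) and (413,211)
- a turquoise socket at (433,277)
- a small nut or socket at (513,365)
- tape rings at (400,312) and (567,173)

The red stop is at the right (-y) end, near (344,288), so the order is S on seat d, M on c, L on b and XL on a.

```bash
cat > fit.py <<'E'
from h import *
from scipy.optimize import minimize, least_squares
def sil(p,x,y,r,h,z0=0,k=8):
    a=np.linspace(0,2*np.pi,40); P=[px(p,[x+r*np.cos(t),y+r*np.sin(t),z]) for t in a for z in (z0,z0+h)]
    H=cv2.convexHull(np.float32(P)); M=np.zeros((480,640),np.uint8); 
    return H
def area_cent(H):
    m=cv2.moments(H); return np.array([m["m10"]/m["m00"],m["m01"]/m["m00"]])
D=dict(s=(12,36,545,-380),m=(16,42,525,-204),l=(20.5,48,507,-456),xl=(25.5,54,551,-304))
def fit(names=D,pics=None,guess={},z0=0,verbose=True):
    pics=pics or [env.get_image("top"),env.get_image("scene")]; out={}
    for n in names:
        r,h,x,y=D[n]; x,y=guess.get(n,(x,y)); obs=[]
        for p in pics:
            best=None
            for d in env.masks_of(f"socket_{n}_mid",p)+[e for k in D if k!=n for e in env.masks_of(f"socket_{k}_mid",p)]:
                v,u=np.nonzero(d["region"]); c=np.array([u.mean(),v.mean()])
                e=np.linalg.norm(c-area_cent(sil(p,x,y,r,h,z0)))
                if e<9 and (best is None or e<best[0]): best=(e,c,len(u))
            obs.append(best)
        each=[]
        for p,b in zip(pics,obs):
            if b: each.append(least_squares(lambda q:area_cent(sil(p,*q,r,h,z0))-b[1],[x,y],diff_step=1e-3).x.round(1))
            else: each.append(None)
        if verbose: print(n,each,[(b[2],round(cv2.contourArea(sil(p,x,y,r,h,z0)))) if b else None for b,p in zip(obs,pics)])
        out[n]=each
    return pics,out
E
python3 - <<'E'
from fit import *
pics,o=fit()
for p in pics:
    S=[]
    for d in env.masks_of("seat_a",p):
        v,u=np.nonzero(d["region"]); S.append((ray(p,[u.mean(),v.mean()],7)[:2].round(1),len(u),round(d["confidence"],2)))
    print(S)
    print("cam",np.linalg.inv(np.array(p["world_to_cam"]))[:3,3].round())
p=pics[1]
for uv in [(140,238),(20,280),(190,290)]:
    print(uv,[ray(p,uv,z).round() for z in (0,100,200,300)])
for uv in [(150,240),(130,300),(60,370),(110,170)]: print(uv,[ray(pics[0],uv,z).round() for z in (0,200)])
save(pics[0],"crop.png",(200,170,450,330),3)
E
```

```text
s [array([ 547.2, -381.8]), array([ 549.8, -381.1])] [(92, 101), (206, 253)]
m [array([ 523.2, -200.9]), array([ 525.3, -201.4])] [(171, 180), (516, 540)]
l [array([ 506.4, -455.9]), array([ 510.2, -457.9])] [(288, 294), (550, 587)]
xl [array([ 550.6, -302.9]), array([ 553.3, -305.4])] [(441, 435), (969, 980)]
[(array([ 424.7, -214. ]), 468, 0.92), (array([ 417. , -148.4]), 502, 0.75), (array([ 440.4, -343.9]), 457, 0.64)]
cam [ 419. -318. 1200.]
[(array([ 441.7, -344. ]), 476, 0.82), (array([ 416.9, -149. ]), 698, 0.71), (array([ 433.5, -278. ]), 569, 0.65)]
cam [ -1. 194. 466.]
(140, 238) [array([ 860., -127.,    0.]), array([675., -58., 100.]), array([490.,  11., 200.]), array([305.,  80., 300.])]
(20, 280) [array([876., 111.,   0.]), array([687., 129., 100.]), array([499., 147., 200.]), array([311., 165., 300.])]
(190, 290) [array([ 619., -103.,    0.]), array([486., -39., 100.]), array([353.,  25., 200.]), array([219.,  89., 300.])]
(150, 240) [array([569.,  69.,   0.]), array([544.,   5., 200.])]
(130, 300) [array([427., 115.,   0.]), array([426.,  43., 200.])]
(60, 370) [array([264., 282.,   0.]), array([289., 182., 200.])]
(110, 170) [array([743., 172.,   0.]), array([689.,  90., 200.])]
```

View pics/crop.png

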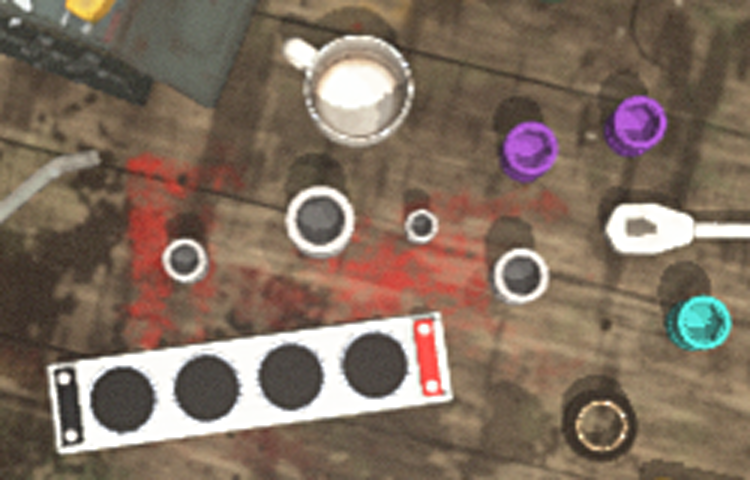

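The crop confirms the choice: four bright steel sockets at crop pixels (185,260), (320,220), (421,226) and (521,275), and the red stop at (428,357). First I transit, rising over the vise.

Request:
{"name": "apply_moves", "arguments": {
  "series": "0 0 0 -.04 -.05 -.1 0;0 0 0 -.08 -.1 -.2 0;0 0 0 -.12 -.15 -.3 0;0 0 0 -.16 -.2 -.4 0;0 0 0 -.2 -.25 -.5 0;0 0 0 -.24 -.3 -.6 0;0 0 0 -.28 -.35 -.7 0;0 0 0 -.32 -.4 -.8 0;0 0 0 -.36 -.45 -.9 0;0 0 0 -.4 -.5 -1 0",
  "squeeze": 30
}}

```text
time_s: 3.73
position: [238.7, 561.8, 295.5]
tool_rot: [0.174, 0.985, 0.0, 0.0]
wrist_force: [0.1, 0.3, 0.3]
width: 94.9
grasp_force: 0.0
```

Request:
{"name": "apply_moves", "arguments": {
  "series": "0 0 0 -.08 -.1 -.1 0;0 0 0 -.17 -.2 -.2 0;0 0 0 -.25 -.3 -.3 0;0 0 0 -.33 -.4 -.4 0;0 0 0 -.42 -.5 -.5 0;0 0 0 -.5 -.6 -.6 0;0 0 0 -.58 -.7 -.7 0;0 0 0 -.67 -.8 -.8 0;0 0 0 -.75 -.9 -.9 0;0 0 0 -.83 -1 -1 0"
}}

```text
time_s: 4.57
position: [274.0, 463.4, 375.5]
tool_rot: [0.174, 0.985, 0.0, 0.0]
wrist_force: [0.1, 0.4, -0.1]
width: 95.3
grasp_force: 0.0
```

Request:
{"name": "apply_moves", "arguments": {
  "series": "0 0 0 -.08 -.1 -.07 0;0 0 0 -.17 -.2 -.14 0;0 0 0 -.25 -.3 -.21 0;0 0 0 -.33 -.4 -.28 0;0 0 0 -.42 -.5 -.35 0;0 0 0 -.5 -.6 -.42 0;0 0 0 -.58 -.7 -.49 0;0 0 0 -.67 -.8 -.56 0;0 0 0 -.75 -.9 -.63 0;0 0 0 -.83 -1 -.7 0"
}}

```text
time_s: 5.4
position: [309.0, 365.6, 431.2]
tool_rot: [0.174, 0.985, -0.0, -0.0]
wrist_force: [0.2, 0.6, 0.1]
width: 95.1
grasp_force: 0.0
```

Request:
{"name": "apply_moves", "arguments": {
  "series": "0 0 0 -.08 -.1 0 0;0 0 0 -.17 -.2 0 0;0 0 0 -.25 -.3 0 0;0 0 0 -.33 -.4 0 0;0 0 0 -.42 -.5 0 0;0 0 0 -.5 -.6 0 0;0 0 0 -.58 -.7 0 0;0 0 0 -.67 -.8 0 0;0 0 0 -.75 -.9 0 0;0 0 0 -.83 -1 0 0"
}}

```text
time_s: 6.23
position: [344.1, 267.7, 430.7]
tool_rot: [0.174, 0.985, 0.0, 0.0]
wrist_force: [0.5, -0.4, 0.4]
width: 94.9
grasp_force: 0.0
```

Request:
{"name": "apply_moves", "arguments": {
  "series": "0 0 0 -.08 -.1 0 0;0 0 0 -.17 -.2 0 0;0 0 0 -.25 -.3 0 0;0 0 0 -.33 -.4 0 0;0 0 0 -.42 -.5 0 0;0 0 0 -.5 -.6 0 0;0 0 0 -.58 -.7 0 0;0 0 0 -.67 -.8 0 0;0 0 0 -.75 -.9 0 0;0 0 0 -.83 -1 0 0"
}}

```text
time_s: 7.07
position: [379.1, 169.8, 430.6]
tool_rot: [0.174, 0.985, -0.0, -0.0]
wrist_force: [0.6, -0.1, -0.4]
width: 94.9
grasp_force: 0.0
```

Request:
{"name": "apply_moves", "arguments": {
  "series": "0 0 0 -.08 -.1 0 0;0 0 0 -.17 -.2 0 0;0 0 0 -.25 -.3 0 0;0 0 0 -.33 -.4 0 0;0 0 0 -.42 -.5 0 0;0 0 0 -.5 -.6 0 0;0 0 0 -.58 -.7 0 0;0 0 0 -.67 -.8 0 0;0 0 0 -.75 -.9 0 0;0 0 0 -.83 -1 0 0"
}}

```text
time_s: 7.9
position: [414.1, 72.0, 430.7]
tool_rot: [0.174, 0.985, 0.0, -0.0]
wrist_force: [-0.7, -0.2, 0.2]
width: 95.1
grasp_force: 0.0
```

Request:
{"name": "apply_moves", "arguments": {
  "series": "0 0 0 -.08 -.1 0 0;0 0 0 -.17 -.2 0 0;0 0 0 -.25 -.3 0 0;0 0 0 -.33 -.4 0 0;0 0 0 -.42 -.5 0 0;0 0 0 -.5 -.6 0 0;0 0 0 -.58 -.7 0 0;0 0 0 -.67 -.8 0 0;0 0 0 -.75 -.9 0 0;0 0 0 -.83 -1 0 0"
}}

```text
time_s: 8.73
position: [449.3, -25.9, 430.6]
tool_rot: [0.174, 0.985, 0.0, -0.0]
wrist_force: [0.1, -0.4, -0.4]
width: 95.0
grasp_force: 0.0
```

Request:
{"name": "apply_moves", "arguments": {
  "series": "0 0 0 -.08 -.1 0 0;0 0 0 -.17 -.2 0 0;0 0 0 -.25 -.3 0 0;0 0 0 -.33 -.4 0 0;0 0 0 -.42 -.5 0 0;0 0 0 -.5 -.6 0 0;0 0 0 -.58 -.7 0 0;0 0 0 -.67 -.8 0 0;0 0 0 -.75 -.9 0 0;0 0 0 -.83 -1 0 0"
}}

```text
time_s: 9.57
position: [484.3, -123.8, 430.6]
tool_rot: [0.174, 0.985, -0.0, -0.0]
wrist_force: [0.0, 0.3, -0.3]
width: 95.6
grasp_force: 0.0
```

Request:
{"name": "apply_moves", "arguments": {
  "series": "0 0 .03 -.08 -.1 0 0;0 0 .07 -.17 -.2 0 0;0 0 .1 -.25 -.3 0.1 0;0 0 .14 -.33 -.4 0.2 0;0 0 .17 -.42 -.5 0.3 0;0 0 .21 -.5 -.6 0.4 0.1;0 0 .25 -.58 -.7 0.5 0.2;0 0 .28 -.67 -.8 0.6 0.25;0 0 .32 -.75 -.9 0.8 0.25;0 0 .35 -.83 -1 1 0.25"
}}

```text
time_s: 10.4
position: [519.5, -221.9, 350.7]
tool_rot: [0.665, 0.747, 0.0, 0.001]
wrist_force: [0.5, 0.3, 0.1]
width: 72.2
grasp_force: 0.0
```

Request:
{"name": "apply_moves", "arguments": {
  "series": "0 0 0 -.1 .03 .1 .25;0 0 0 -.2 .06 .2 .25;0 0 0 -.3 .08 .3 .25;0 0 0 -.4 .11 .4 .25;0 0 0 -.5 .14 .5 .25;0 0 0 -.6 .17 .6 .25;0 0 0 -.7 .2 .7 .25;0 0 0 -.8 .22 .8 .25;0 0 0 -.9 .25 .9 .25;0 0 0 -1 .28 1 .25"
}}

```text
time_s: 11.23
position: [551.4, -298.1, 269.8]
tool_rot: [0.662, 0.749, -0.0, -0.0]
wrist_force: [-0.3, 0.7, 0.9]
width: 71.2
grasp_force: 0.0
```

Request:
{"name": "apply_moves", "arguments": {
  "series": "0 0 0 -.02 0 .1 .25;0 0 0 -.04 0 .2 .25;0 0 0 -.07 0 .3 .25;0 0 0 -.07 0 .4 .25;0 0 0 -.07 0 .5 .25;0 0 0 -.07 0 .6 .25;0 0 0 -.07 0 .7 .25;0 0 0 -.07 0 .8 .25;0 0 0 -.07 0 .9 .25;0 0 0 -.07 0 1 .25"
}}

```text
time_s: 12.07
position: [551.7, -302.8, 189.9]
tool_rot: [0.662, 0.749, 0.0, 0.0]
wrist_force: [0.8, 1.2, -0.1]
width: 71.4
grasp_force: 0.0
```

Request:
{"name": "apply_moves", "arguments": {
  "series": "0 0 0 0 0 .1 .25;0 0 0 0 0 .2 .25;0 0 0 0 0 .3 .25;0 0 0 0 0 .4 .25;0 0 0 0 0 .5 .25;0 0 0 0 0 .6 .25;0 0 0 0 0 .7 .25;0 0 0 0 0 .8 .25;0 0 0 0 0 .9 .25;0 0 0 0 0 1 .25"
}}

```text
time_s: 12.9
position: [551.7, -302.9, 109.9]
tool_rot: [0.663, 0.749, 0.0, 0.0]
wrist_force: [1.0, 0.2, -0.5]
width: 71.2
grasp_force: 0.0
```

```bash
python3 - <<'E'
from h import *
p=env.get_image("top"); q=env.get_image("scene")
a=cv2.resize(p["color"][170:330,200:450],(750,480)); b=cv2.resize(q["color"][140:360,200:440],(480,440))
save(q,"n1.png",(200,140,440,360),2.5)
print(env.get_obs()["position"])
E
```

```text
[ 550.73004464 -302.26338047  108.47218685]
```

View pics/n1.png

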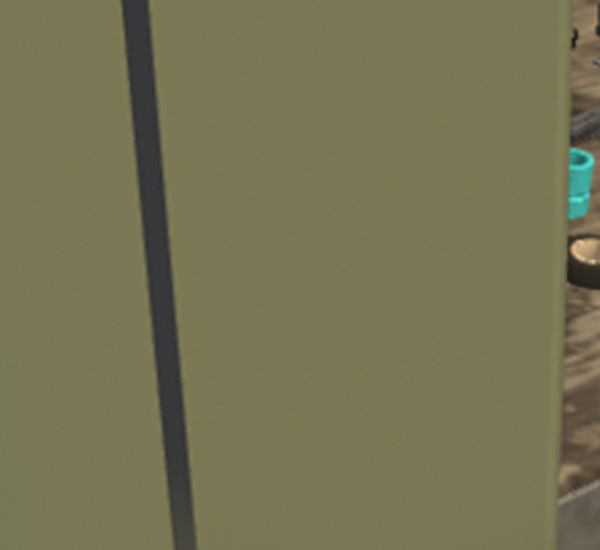

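The arm blocks the scene view of the bench; only the turquoise socket at crop (578,185) still shows. I go on to grasp XL.

Request:
{"name": "apply_moves", "arguments": {
  "series": "0 0 0 0 0 .1 .25;0 0 0 0 0 .2 .25;0 0 0 0 0 .3 .25;0 0 0 0 0 .4 .25;0 0 0 0 0 .5 .25;0 0 0 0 0 .6 .25;0 0 0 0 0 .7 .25;0 0 0 0 0 .8 .25;0 0 0 0 0 .9 .25;0 0 0 0 0 1 .25"
}}

```text
time_s: 13.83
position: [551.7, -302.9, 29.8]
tool_rot: [0.663, 0.749, -0.0, -0.0]
wrist_force: [0.1, -0.3, -0.4]
width: 71.3
grasp_force: 0.0
```

Request:
{"name": "apply_moves", "arguments": {
  "series": "0 0 0 0 0 .1 .25;0 0 0 0 0 .18 .25;0 0 0 0 0 .18 .6;0 0 0 0 0 .18 .6;0 0 0 0 0 .18 .6;0 0 0 0 0 .18 .6;0 0 0 0 0 .18 .6;0 0 0 0 0 .18 .6;0 0 0 0 0 .18 .6;0 0 0 0 0 .18 .6",
  "squeeze": 30
}}

```text
time_s: 14.67
position: [551.7, -303.2, 16.8]
tool_rot: [0.662, 0.749, -0.0, 0.0]
wrist_force: [-2.9, -0.5, 2.4]
width: 50.4
grasp_force: 30.0
```

Request:
{"name": "apply_moves", "arguments": {
  "series": "0 0 0 0 0 -.1 .6;0 0 0 0 0 -.2 .6;0 0 0 0 0 -.3 .6;0 0 0 0 0 -.4 .6;0 0 0 0 0 -.5 .6;0 0 0 0 0 -.6 .6;0 0 0 0 0 -.7 .6;0 0 0 0 0 -.8 .6;0 0 0 0 0 -.9 .6;0 0 0 0 0 -1 .6"
}}

```text
time_s: 15.5
position: [551.7, -302.9, 97.1]
tool_rot: [0.663, 0.749, 0.0, 0.0]
wrist_force: [0.4, 1.1, -4.5]
width: 50.8
grasp_force: 30.0
```

Request:
{"name": "apply_moves", "arguments": {
  "series": "0 0 0 .1 -.07 0 .6;0 0 0 .2 -.14 0 .6;0 0 0 .3 -.22 0 .6;0 0 0 .4 -.29 0 .6;0 0 0 .5 -.36 0 .6;0 0 0 .6 -.43 0 .6;0 0 0 .7 -.5 0 .6;0 0 0 .8 -.58 0 .6;0 0 0 .9 -.65 0 .6;0 0 0 1 -.72 0 .6"
}}

```text
time_s: 16.33
position: [484.1, -229.8, 96.3]
tool_rot: [0.663, 0.749, 0.0, 0.0]
wrist_force: [0.0, 0.2, -4.7]
width: 50.2
grasp_force: 30.0
```

Request:
{"name": "apply_moves", "arguments": {
  "series": "0 0 0 .1 -.07 0 .6;0 0 0 .2 -.14 0 .6;0 0 0 .3 -.22 0 .6;0 0 0 .4 -.29 0 .6;0 0 0 .5 -.36 0 .6;0 0 0 .6 -.43 0 .6;0 0 0 .7 -.5 0 .6;0 0 0 .8 -.58 0 .6;0 0 0 .9 -.65 0 .6;0 0 0 1 -.72 0 .6"
}}

```text
time_s: 17.17
position: [417.2, -157.5, 96.3]
tool_rot: [0.663, 0.749, 0.0, 0.0]
wrist_force: [0.4, -0.9, -4.7]
width: 50.5
grasp_force: 30.0
```

Request:
{"name": "apply_moves", "arguments": {
  "series": "0 0 0 .06 0 0 .6;0 0 0 .12 0 0.1 .6;0 0 0 .12 0 .2 .6;0 0 0 .12 0 .3 .6;0 0 0 .12 0 .4 .6;0 0 0 .12 0 .5 .6;0 0 0 .12 0 .6 .6;0 0 0 .12 0 .65 .6;0 0 0 .12 0 .7 .6;0 0 0 .12 0 .7 .6"
}}

```text
time_s: 18.0
position: [416.1, -148.5, 39.2]
tool_rot: [0.663, 0.749, -0.0, -0.001]
wrist_force: [0.2, 0.6, -5.0]
width: 50.6
grasp_force: 30.0
```

Request:
{"name": "apply_moves", "arguments": {
  "series": "0 0 0 0 0 .05 .6;0 0 0 0 0 .1 .6;0 0 0 0 0 .15 .6;0 0 0 0 0 .18 .6;0 0 0 0 0 .2 .6;0 0 0 0 0 .2 .6;0 0 0 0 0 .2 .3;0 0 0 0 0 .2 .25;0 0 0 0 0 .2 .25;0 0 0 0 0 .2 .25"
}}

```text
time_s: 18.83
position: [417.5, -149.1, 25.2]
tool_rot: [0.663, 0.749, 0.0, 0.001]
wrist_force: [0.0, 0.1, -0.1]
width: 69.5
grasp_force: 0.0
```

Request:
{"name": "apply_moves", "arguments": {
  "series": "0 0 0 0 0 -.1 .25;0 0 0 0 0 -.2 .25;0 0 0 0 0 -.3 .25;0 0 0 0 0 -.4 .25;0 0 0 0 0 -.5 .25;0 0 0 0 0 -.6 .25;0 0 0 0 0 -.7 .25;0 0 0 0 0 -.8 .25;0 0 0 0 0 -.9 .25;0 0 0 0 0 -1 .25"
}}

```text
time_s: 19.67
position: [416.7, -148.6, 105.1]
tool_rot: [0.663, 0.749, -0.0, 0.0]
wrist_force: [-0.0, -1.3, -0.5]
width: 71.6
grasp_force: 0.0
```

Request:
{"name": "apply_moves", "arguments": {
  "series": "0 0 0 -.04 .06 0 .25;0 0 0 -.08 .12 0 .3;0 0 0 -.12 .19 0 .4;0 0 0 -.16 .25 0 .45;0 0 0 -.2 .31 0 .45;0 0 0 -.24 .37 0 .45;0 0 0 -.28 .44 0 .45;0 0 0 -.32 .5 0 .45;0 0 0 -.36 .56 0 .45;0 0 0 -.4 .63 0 .45"
}}

```text
time_s: 20.5
position: [471.1, -174.5, 104.1]
tool_rot: [0.663, 0.749, -0.0, -0.0]
wrist_force: [0.1, 0.4, -0.3]
width: 52.4
grasp_force: 0.0
```

Request:
{"name": "apply_moves", "arguments": {
  "series": "0 0 0 -.05 .08 0 .45;0 0 0 -.1 .16 0 .45;0 0 0 -.15 .24 0 .45;0 0 0 -.2 .31 0 .45;0 0 0 -.25 .39 0 .45;0 0 0 -.3 .46 0 .45;0 0 0 -.35 .54 0 .45;0 0 0 -.41 .62 0.05 .45;0 0 0 -.41 .62 .12 .45;0 0 0 -.41 .62 .2 .45"
}}

```text
time_s: 21.33
position: [524.2, -201.0, 87.8]
tool_rot: [0.663, 0.749, -0.0, 0.0]
wrist_force: [-1.3, 0.4, 0.3]
width: 52.3
grasp_force: 0.0
```

Request:
{"name": "apply_moves", "arguments": {
  "series": "0 0 0 0 0 .1 .45;0 0 0 0 0 .2 .45;0 0 0 0 0 .3 .45;0 0 0 0 0 .4 .45;0 0 0 0 0 .5 .45;0 0 0 0 0 .6 .45;0 0 0 0 0 .7 .45;0 0 0 0 0 .8 .45;0 0 0 0 0 .9 .45;0 0 0 0 0 1 .45"
}}

```text
time_s: 22.17
position: [523.9, -200.8, 7.5]
tool_rot: [0.663, 0.749, -0.0, 0.0]
wrist_force: [-0.9, -0.1, -0.7]
width: 52.5
grasp_force: 0.0
```

Request:
{"name": "apply_moves", "arguments": {
  "series": "0 0 0 0 0 0 .8;0 0 0 0 0 0 .8;0 0 0 0 0 0 .8;0 0 0 0 0 0 .8;0 0 0 0 0 0 .8;0 0 0 0 0 0 .8;0 0 0 0 0 0 .8;0 0 0 0 0 -.03 .8;0 0 0 0 0 -.06 .8;0 0 0 0 0 -.1 .8",
  "squeeze": 30
}}

```text
time_s: 23.0
position: [523.5, -200.6, 16.2]
tool_rot: [0.663, 0.749, -0.0, -0.0]
wrist_force: [-0.5, 0.6, -1.6]
width: 31.4
grasp_force: 30.0
```

Request:
{"name": "apply_moves", "arguments": {
  "series": "0 0 0 0 0 -.1 .8;0 0 0 0 0 -.2 .8;0 0 0 0 0 -.3 .8;0 0 0 -.03 -.05 -.4 .8;0 0 0 -.06 -.1 -.5 .8;0 0 0 -.11 -.17 -.5 .8;0 0 0 -.16 -.24 -.5 .8;0 0 0 -.21 -.31 -.5 .8;0 0 0 -.26 -.38 -.5 .8;0 0 0 -.3 -.45 -.5 .8"
}}

```text
time_s: 23.83
position: [489.9, -229.4, 55.6]
tool_rot: [0.663, 0.749, -0.0, -0.001]
wrist_force: [0.7, -0.2, -1.4]
width: 31.8
grasp_force: 30.0
```

Request:
{"name": "apply_moves", "arguments": {
  "series": "0 0 0 -.06 -.09 0 .8;0 0 0 -.12 -.18 0 .8;0 0 0 -.18 -.27 0 .8;0 0 0 -.24 -.36 0 .8;0 0 0 -.3 -.45 0 .8;0 0 0 -.36 -.54 0 .8;0 0 0 -.42 -.62 0 .8;0 0 0 -.48 -.7 0 .8;0 0 0 -.54 -.79 0 .8;0 0 0 -.54 -.79 0 .8"
}}

```text
time_s: 24.67
position: [432.6, -280.5, 56.2]
tool_rot: [0.663, 0.749, -0.0, -0.0]
wrist_force: [-0.7, 0.1, -1.8]
width: 31.6
grasp_force: 30.0
```

Request:
{"name": "apply_moves", "arguments": {
  "series": "0 0 0 0 0 .1 .8;0 0 0 0 0 .2 .8;0 0 0 0 0 .3 .8;0 0 0 0 0 .4 .8;0 0 0 0 0 .46 .8;0 0 0 0 0 .5 .8;0 0 0 0 0 .51 .8;0 0 0 0 0 .51 .8;0 0 0 0 0 .51 .55;0 0 0 0 0 .51 .45"
}}

```text
time_s: 25.5
position: [434.0, -279.8, 15.6]
tool_rot: [0.662, 0.749, 0.0, 0.001]
wrist_force: [0.5, 0.3, 0.7]
width: 40.0
grasp_force: 0.0
```

Request:
{"name": "apply_moves", "arguments": {
  "series": "0 0 0 0 0 0 .45;0 0 0 0 0 -.1 .45;0 0 0 0 0 -.2 .45;0 0 0 0 0 -.3 .45;0 0 0 0 0 -.4 .45;0 0 0 0 0 -.5 .45;0 0 0 0 0 -.6 .45;0 0 0 0 0 -.7 .45;0 0 0 0 0 -.8 .45;0 0 0 0 0 -.9 .45"
}}

```text
time_s: 26.33
position: [433.6, -279.6, 88.4]
tool_rot: [0.663, 0.749, -0.0, 0.0]
wrist_force: [-0.3, -0.2, 0.1]
width: 52.5
grasp_force: 0.0
```

Request:
{"name": "apply_moves", "arguments": {
  "series": "0 0 0 -.07 .06 0 .45;0 0 0 -.14 .13 0 .5;0 0 0 -.22 .19 0 .53;0 0 0 -.29 .26 0 .53;0 0 0 -.36 .32 0 .53;0 0 0 -.43 .38 0 .53;0 0 0 -.5 .45 0 .53;0 0 0 -.58 .51 0 .53;0 0 0 -.65 .58 0 .53;0 0 0 -.72 .64 0 .53"
}}

```text
time_s: 27.17
position: [492.1, -331.1, 87.4]
tool_rot: [0.663, 0.749, 0.0, -0.0]
wrist_force: [-0.9, -0.7, 0.4]
width: 44.7
grasp_force: 0.0
```

Request:
{"name": "apply_moves", "arguments": {
  "series": "0 0 0 -.09 .08 0 .53;0 0 0 -.18 .16 0 .53;0 0 0 -.27 .24 0 .53;0 0 0 -.36 .32 0 .53;0 0 0 -.45 .4 0 .53;0 0 0 -.54 .48 0 .53;0 0 0 -.63 .56 0 .53;0 0 0 -.72 .63 .05 .53;0 0 0 -.72 .63 .15 .53;0 0 0 -.72 .63 .25 .53"
}}

```text
time_s: 28.0
position: [548.8, -381.8, 66.8]
tool_rot: [0.663, 0.749, 0.0, 0.0]
wrist_force: [-0.5, -0.2, 0.1]
width: 44.6
grasp_force: 0.0
```

Request:
{"name": "apply_moves", "arguments": {
  "series": "0 0 0 0 0 .1 .53;0 0 0 0 0 .2 .53;0 0 0 0 0 .3 .53;0 0 0 0 0 .4 .53;0 0 0 0 0 .5 .53;0 0 0 0 0 .6 .53;0 0 0 0 0 .7 .53;0 0 0 0 0 .75 .53;0 0 0 0 0 .8 .53;0 0 0 0 0 .8 .53"
}}

```text
time_s: 28.83
position: [548.1, -381.1, 2.4]
tool_rot: [0.663, 0.749, -0.0, -0.001]
wrist_force: [-0.9, -0.2, -0.4]
width: 44.9
grasp_force: 0.0
```

Request:
{"name": "apply_moves", "arguments": {
  "series": "0 0 0 0 0 0 .9;0 0 0 0 0 0 .9;0 0 0 0 0 0 .9;0 0 0 0 0 0 .9;0 0 0 0 0 0 .9;0 0 0 0 0 0 .9;0 0 0 0 0 0 .9;0 0 0 0 0 -.03 .9;0 0 0 0 0 -.06 .9;0 0 0 0 0 -.1 .9"
}}

```text
time_s: 29.67
position: [548.2, -381.1, 11.0]
tool_rot: [0.663, 0.749, 0.0, -0.001]
wrist_force: [-0.2, -0.2, -0.6]
width: 23.6
grasp_force: 30.0
```

Request:
{"name": "apply_moves", "arguments": {
  "series": "0 0 0 0 0 -.1 .9;0 0 0 0 0 -.2 .9;0 0 0 0 0 -.3 .9;0 0 0 .03 -.05 -.4 .9;0 0 0 .06 -.12 -.5 .9;0 0 0 .1 -.2 -.5 .9;0 0 0 .14 -.28 -.5 .9;0 0 0 .18 -.36 -.5 .9;0 0 0 .22 -.43 -.5 .9;0 0 0 .25 -.5 -.5 .9"
}}

```text
time_s: 30.5
position: [505.1, -365.8, 50.7]
tool_rot: [0.663, 0.749, 0.0, -0.001]
wrist_force: [0.1, -0.4, -0.9]
width: 23.3
grasp_force: 30.0
```

Request:
{"name": "apply_moves", "arguments": {
  "series": "0 0 0 .04 -.09 0 .9;0 0 0 .08 -.18 0 .9;0 0 0 .12 -.27 0 .9;0 0 0 .17 -.36 0 .9;0 0 0 .21 -.45 0 .9;0 0 0 .25 -.54 0 .9;0 0 0 .29 -.62 0 .9;0 0 0 .33 -.7 0 .9;0 0 0 .37 -.77 0 .9;0 0 0 .37 -.77 0 .9"
}}

```text
time_s: 31.33
position: [440.5, -344.1, 51.3]
tool_rot: [0.663, 0.749, -0.0, -0.0]
wrist_force: [1.0, -0.2, -1.5]
width: 23.8
grasp_force: 30.0
```

Request:
{"name": "apply_moves", "arguments": {
  "series": "0 0 0 0 0 .1 .9;0 0 0 0 0 .2 .9;0 0 0 0 0 .3 .9;0 0 0 0 0 .4 .9;0 0 0 0 0 .46 .9;0 0 0 0 0 .5 .9;0 0 0 0 0 .51 .9;0 0 0 0 0 .51 .9;0 0 0 0 0 .51 .65;0 0 0 0 0 .51 .53"
}}

```text
time_s: 32.17
position: [441.9, -344.9, 10.7]
tool_rot: [0.662, 0.749, -0.0, 0.0]
wrist_force: [-0.0, -0.3, -0.7]
width: 31.7
grasp_force: 0.0
```

Request:
{"name": "apply_moves", "arguments": {
  "series": "0 0 0 0 0 0 .53;0 0 0 0 0 -.1 .53;0 0 0 0 0 -.2 .53;0 0 0 0 0 -.3 .53;0 0 0 0 0 -.4 .53;0 0 0 0 0 -.5 .53;0 0 0 0 0 -.6 .5;0 0 0 0 0 -.7 .45;0 0 0 0 0 -.8 .4;0 0 0 0 0 -.95 .35"
}}

```text
time_s: 33.0
position: [441.1, -344.2, 86.8]
tool_rot: [0.663, 0.749, 0.0, -0.001]
wrist_force: [-0.5, -1.3, -0.0]
width: 58.8
grasp_force: 0.0
```

Request:
{"name": "apply_moves", "arguments": {
  "series": "0 0 0 -.07 .03 0 .35;0 0 0 -.15 .07 0 .35;0 0 0 -.22 .1 0 .35;0 0 0 -.3 .13 0 .35;0 0 0 -.38 .17 0 .35;0 0 0 -.45 .2 0 .35;0 0 0 -.52 .23 0 .35;0 0 0 -.6 .26 0 .35;0 0 0 -.68 .3 0 .35;0 0 0 -.75 .33 0 .35"
}}

```text
time_s: 33.83
position: [475.6, -401.7, 86.6]
tool_rot: [0.663, 0.749, 0.0, 0.0]
wrist_force: [0.8, 0.3, 0.2]
width: 61.7
grasp_force: 0.0
```

Request:
{"name": "apply_moves", "arguments": {
  "series": "0 0 0 -.1 .04 0 .35;0 0 0 -.2 .08 0 .35;0 0 0 -.3 .12 0 .35;0 0 0 -.4 .17 0 .35;0 0 0 -.5 .21 0 .35;0 0 0 -.6 .25 0 .35;0 0 0 -.7 .3 0 .35;0 0 0 -.75 .33 .05 .35;0 0 0 -.75 .33 .1 .35;0 0 0 -.75 .33 .2 .35"
}}

```text
time_s: 34.67
position: [509.1, -457.8, 70.8]
tool_rot: [0.663, 0.749, -0.0, 0.001]
wrist_force: [-0.5, -0.1, 0.9]
width: 62.0
grasp_force: 0.0
```

Request:
{"name": "apply_moves", "arguments": {
  "series": "0 0 0 0 0 .1 .35;0 0 0 0 0 .2 .35;0 0 0 0 0 .3 .35;0 0 0 0 0 .4 .35;0 0 0 0 0 .5 .35;0 0 0 0 0 .6 .35;0 0 0 0 0 .7 .35;0 0 0 0 0 .75 .35;0 0 0 0 0 .75 .5;0 0 0 0 0 .75 .7"
}}

```text
time_s: 35.5
position: [508.6, -457.3, 10.4]
tool_rot: [0.663, 0.749, 0.0, -0.0]
wrist_force: [-0.7, -0.0, 1.4]
width: 53.6
grasp_force: 0.0
```

Request:
{"name": "apply_moves", "arguments": {
  "series": "0 0 0 0 0 0 .7;0 0 0 0 0 0 .7;0 0 0 0 0 0 .7;0 0 0 0 0 0 .7;0 0 0 0 0 0 .7;0 0 0 0 0 -.1 .7;0 0 0 0 0 -.2 .7;0 0 0 0 0 -.3 .7;0 0 0 0 0 -.4 .7;0 0 0 0 0 -.5 .7"
}}

```text
time_s: 36.33
position: [508.9, -457.4, 51.9]
tool_rot: [0.663, 0.749, 0.0, 0.0]
wrist_force: [-0.4, -0.1, -2.2]
width: 40.4
grasp_force: 30.0
```

Request:
{"name": "apply_moves", "arguments": {
  "series": "0 0 0 .1 0 -.12 .7;0 0 0 .2 0 -.24 .7;0 0 0 .3 0 -.36 .7;0 0 0 .4 0 -.5 .7;0 0 0 .5 -.03 -.5 .7;0 0 0 .6 -.06 -.5 .7;0 0 0 .7 -.1 -.5 .7;0 0 0 .8 -.13 -.5 .7;0 0 0 .9 -.17 -.5 .7;0 0 0 1 -.2 -.5 .7"
}}

```text
time_s: 37.17
position: [482.1, -378.8, 89.9]
tool_rot: [0.663, 0.749, -0.0, -0.001]
wrist_force: [0.2, -0.6, -1.8]
width: 40.5
grasp_force: 30.0
```

Request:
{"name": "apply_moves", "arguments": {
  "series": "0 0 0 .1 -.02 0 .7;0 0 0 .2 -.05 0 .7;0 0 0 .3 -.07 0 .7;0 0 0 .4 -.1 0 .7;0 0 0 .5 -.12 0 .7;0 0 0 .6 -.15 0 .7;0 0 0 .7 -.17 0 .7;0 0 0 .8 -.2 0 .7;0 0 0 .9 -.22 0 .7;0 0 0 1 -.25 0 .7"
}}

```text
time_s: 38.0
position: [453.2, -302.2, 90.7]
tool_rot: [0.663, 0.749, 0.0, 0.0]
wrist_force: [-0.5, 0.1, -1.1]
width: 40.4
grasp_force: 30.0
```

Request:
{"name": "apply_moves", "arguments": {
  "series": "0 0 0 .1 -.02 0 .7;0 0 0 .2 -.05 0 .7;0 0 0 .3 -.07 0 .7;0 0 0 .4 -.1 0 .7;0 0 0 .5 -.12 0 .7;0 0 0 .6 -.15 0 .7;0 0 0 .7 -.17 0 .7;0 0 0 .8 -.2 0 .7;0 0 0 .9 -.22 0 .7;0 0 0 1 -.22 0 .7"
}}

```text
time_s: 38.83
position: [425.7, -224.9, 90.6]
tool_rot: [0.663, 0.749, -0.0, -0.0]
wrist_force: [0.4, -0.1, -2.8]
width: 40.4
grasp_force: 30.0
```

Request:
{"name": "apply_moves", "arguments": {
  "series": "0 0 0 .08 0 0 .7;0 0 0 .15 0 0 .7;0 0 0 .15 0 .1 .7;0 0 0 .15 0 .2 .7;0 0 0 .15 0 .3 .7;0 0 0 .15 0 .4 .7;0 0 0 .15 0 .5 .7;0 0 0 .15 0 .6 .7;0 0 0 .15 0 .7 .7;0 0 0 .15 0 .75 .7"
}}

```text
time_s: 39.67
position: [423.9, -213.4, 29.0]
tool_rot: [0.663, 0.749, -0.0, -0.001]
wrist_force: [-0.1, 0.7, -2.4]
width: 40.2
grasp_force: 30.0
```

Request:
{"name": "apply_moves", "arguments": {
  "series": "0 0 0 .01 0.01 .05 .7;0 0 0 .01 .01 .1 .7;0 0 0 .01 .01 .14 .7;0 0 0 .01 .01 .16 .7;0 0 0 .01 .01 .16 .7;0 0 0 .01 .01 .16 .5;0 0 0 .01 .01 .16 .35;0 0 0 .01 .01 .16 .35;0 0 0 .01 .01 .16 .35;0 0 0 .01 .01 .16 .35"
}}

```text
time_s: 40.5
position: [425.6, -213.0, 18.1]
tool_rot: [0.663, 0.749, 0.0, 0.0]
wrist_force: [0.5, -0.2, 0.2]
width: 60.8
grasp_force: 0.0
```

Request:
{"name": "apply_moves", "arguments": {
  "series": "0 0 0 0 0 -.1 .35;0 0 0 0 0 -.2 .35;0 0 0 0 0 -.3 .35;0 0 0 0 0 -.4 .35;0 0 0 0 0 -.5 .35;0 0 0 0 0 -.6 .35;0 0 0 0 0 -.7 .35;0 0 0 0 0 -.8 .35;0 0 0 0 0 -.9 .35;0 0 0 0 0 -1 .35"
}}

```text
time_s: 41.33
position: [425.4, -212.9, 98.7]
tool_rot: [0.663, 0.749, -0.0, 0.0]
wrist_force: [0.9, -0.1, -0.1]
width: 61.8
grasp_force: 0.0
```

Request:
{"name": "apply_moves", "arguments": {
  "series": "0 0 0 -.1 0 -.1 .35;0 0 0 -.2 0 -.2 .35;0 0 0 -.3 0 -.3 .35;0 0 0 -.4 0 -.4 .35;0 0 0 -.5 0 -.5 .35;0 0 0 -.6 0 -.6 .35;0 0 0 -.7 0 -.7 .35;0 0 0 -.8 0 -.8 .35;0 0 0 -.9 0 -.9 .35;0 0 0 -1 0 -1 .35"
}}

```text
time_s: 42.17
position: [435.2, -293.1, 178.6]
tool_rot: [0.663, 0.749, 0.0, -0.0]
wrist_force: [0.5, -0.8, 0.2]
width: 61.8
grasp_force: 0.0
```

Request:
{"name": "apply_moves", "arguments": {
  "series": "0 0 0 -.1 0 -.1 .35;0 0 0 -.2 0 -.2 .35;0 0 0 -.3 0 -.3 .35;0 0 0 -.4 0 -.4 .35;0 0 0 -.5 0 -.5 .35;0 0 0 -.6 0 -.6 .35;0 0 0 -.7 0 -.7 .35;0 0 0 -.8 0 -.8 .35;0 0 0 -.9 0 -.9 .35;0 0 0 -1 0 -1 .35"
}}

```text
time_s: 43.0
position: [445.0, -372.5, 258.6]
tool_rot: [0.663, 0.749, 0.0, -0.0]
wrist_force: [0.2, -0.1, -0.7]
width: 61.8
grasp_force: 0.0
```

Request:
{"name": "apply_moves", "arguments": {
  "series": "0 0 0 -.1 0 -.1 .35;0 0 0 -.2 0 -.2 .35;0 0 0 -.3 0 -.3 .35;0 0 0 -.4 0 -.4 .35;0 0 0 -.5 0 -.5 .35;0 0 0 -.6 0 -.6 .35;0 0 0 -.7 0 -.7 .35;0 0 0 -.8 0 -.8 .35;0 0 0 -.9 0 -.9 .35;0 0 0 -1 0 -1 .35"
}}

```text
time_s: 43.83
position: [454.8, -451.9, 338.6]
tool_rot: [0.663, 0.749, 0.0, -0.0]
wrist_force: [0.1, 0.9, 0.3]
width: 61.9
grasp_force: 0.0
```

Request:
{"name": "apply_moves", "arguments": {
  "series": "0 0 0 -.1 0 0 .35;0 0 0 -.2 0 0 .35;0 0 0 -.3 0 0 .35;0 0 0 -.4 0 0 .35;0 0 0 -.5 0 0 .35;0 0 0 -.6 0 0 .35;0 0 0 -.7 0 0 .35;0 0 0 -.8 0 0 .35;0 0 0 -.9 0 0 .35;0 0 0 -1 0 0 .35"
}}

```text
time_s: 44.67
position: [464.6, -531.3, 337.9]
tool_rot: [0.663, 0.749, -0.0, 0.0]
wrist_force: [0.4, 0.9, 0.4]
width: 61.6
grasp_force: 0.0
```

```bash
python3 - <<'E'
from fit import *
g=dict(xl=(417,-149),l=(425,-214),m=(433,-279),s=(441,-344))
pics,o=fit(guess=g,z0=7)
for p in pics: print([(ray(p,np.array(np.nonzero(d["region"])[::-1]).mean(1),7)[:2].round(1)) for d in env.masks_of("seat_a",p)])
A=cv2.resize(pics[0]["color"][170:330,200:360],(400,400)); B=cv2.resize(pics[1]["color"][180:380,220:420],(400,400))
cv2.imwrite("pics/end.png",np.hstack([A,B])[:,:,::-1])
E
```

```text
s [None, None] [None, None]
m [array([ 433.8, -277.8]), None] [(139, 162), None]
l [array([ 426.8, -211.9]), None] [(278, 286), None]
xl [None, None] [None, None]
[array([ 440.5, -343.3]), array([ 431.5, -278.4]), array([ 423. , -224.7])]
[]
```

View pics/end.png

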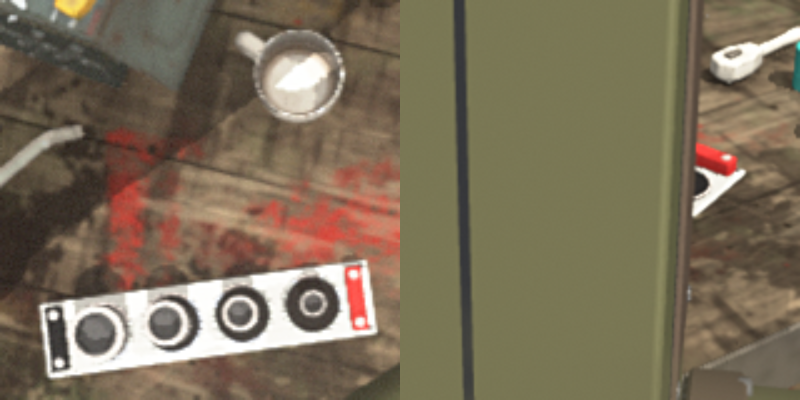

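The final top view shows the sockets on the rack from the black stop to the red one: XL at crop (100,330), L (170,323), M (241,313), S (312,303). All stand mouth up and centred, and the mug has not moved. The commanded placings, and the fits I got for M and L, agree with the seats to about 2 mm.

```bash
python3 -c "
from workcell import env
print(env.hand_in())"
```

```text
the job is handed in; nothing more can be done
None
```

I handed in the job with all four sockets mouth up on their seats, smallest by the red stop through to largest by the black stop, and the mug left where it stood; the final position fit covered only the two middle sockets (about 2 mm off centre), the smallest and largest were checked by eye, and the hand-in returned no verdict.

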